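# Clamp a coaster stack with a one-click torque handle

### The arm

A 7-joint arm with a two-finger parallel gripper is mounted at the origin on a cart in front of the work surface, level with it; the furniture and walls round the work are solid. World frame = base frame: x ahead of the robot, y to its left, z up, the work surface at z = 0. Lengths are in m, angles in rad, forces in N, time in s.
With the tool pointing down it reaches from about 0.425 to 0.875 m from the base axis. Payload 4.7 kg.
Tool frame: the origin (TCP) lies midway between the tips of the shut fingers; the grasp point (between the pads) lies ctrl.grasp_offset behind it (ctrl.grasp_offset is the distance from the TCP to the grasp point, in m); z points along the fingers, y is the line along which they close (so a half turn about z gives the same grasp; the last joint's range is limited). The gripper opens to 87 mm and grips with 3 to 60 N. Pads are 19 mm wide; open, the fingers measure 117 mm over their backs; the gripper's body (75 mm by 190 mm) begins 51 mm behind the grasp point.
Start: joints at [-1.25, 0.321, -0.07, 1.45, 0.023, 1.371, -0.057], TCP at [0.196, 0.62, 0.223] pointing down, gripper open.
Joint ranges: [-2.86, 2.86], [-0.3, 2.09], [-1.38, 1.24], [0.06, 2.45], [-1.56, 4.7], [0.09, 2.05], [-2.69, 2.69]. Speed limits (rad/s): [2.57, 2.57, 3.14, 3.14, 3.14, 3.14, 3.14].

### API

Orientations are given as a rotation vector (axis times angle).
In Python, from bench import ctrl gives the robot as it stands. The module is installed in compiled form; this text tells all that it offers.
- The arm moves only by the tool jog_arm, never from a script. Its argument "moves" is one flat list of numbers, 7 for each row, row after row: the shift along the tool's x, y, z in units of 30 cm (1.0 is 30 cm), then the turn, a rotation vector about the tool's x, y, z in units of 60 degrees (1.0 is 60 degrees), then the gripper's target within -1 to 1 (fully open at 1, half-way at 0, shut at -1). In form: [x, y, z, wx, wy, wz, fingers, x, y, z, wx, wy, wz, fingers, ...]. A call has exactly 8 rows; each row is the pose to reach, as a shift and turn from the pose commanded when the call began, along the tool's axes at that moment; what a row does not reach only later rows make up. A row lasts 1/8 s, in which the tool goes at most 62.5 mm and 10.7 degrees, less where a joint would pass 70% of its speed; a pose out of reach is approached as far as the arm can. A call with a number of a shift or a turn outside -1 to 1 is refused whole. A call with a gripper value outside its range is refused whole. The fingers move at their own pace and stop on an object; "newtons" is the grip in N (left out, the last holds). Time passes only in rows, so rows that repeat a pose let the fingers close, or fill a call up. It gives the time, the measured TCP pose, the force, the opening and the grip force at its end, in the units of the state.
- ctrl.get_state(): the state, without advancing time (a new reading comes with each control period).
- ctrl.get_image(name): name is "scene" or "side" or "wrist"; returns a dict with "pixels" (480x640x3 uint8, red, green, blue), "fx", "fy", "cx", "cy" (pixels), "xyz" and "rotation" of the camera in the world; the wrist camera has in their place "tool_from_camera" (4x4, takes a point from camera to tool coordinates, whose origin is the TCP and whose axes are the flange's). Camera axes: x right, y up, looking along -z (the intrinsics and any distortion apply to the point x, -y, -z); pixel columns grow to the right and rows downward; lengths in m; the calibration is good to about 2 mm. A picture is of the moment at which its call begins: read the wrist's pose just before it. There is no depth.
- ctrl.close_job(): hands the job in; it is judged then, once.
The state is a dict: "time": time; "joint_positions": joint angles; "qd": joint speeds; "joint_torque": joint torques, N m; "position": TCP position; "tool_rot": TCP orientation; "ft_force": force on the tool from outside, world axes, zero at the start; "torque": the same for the moment, N m; "grip_width": opening from 0.0 (shut) to 1.0 (fully open); "grip_force": force on a finger pad.
Only numpy, scipy, OpenCV 4.12 (cv2) and the standard library are available. Lean on these libraries where they do the work, as an engineer would, in place of code of your own. Each camera call takes 0.05 s, during which the arm holds its last target. There are 200 camera calls.

### The job

Slide the stack of white coaster blanks all the way into the clamping fixture until it sits square against the stop under the raised clamp foot. Then turn the orange-ended handle clockwise (seen from above) until the torque clutch clicks over exactly once, so that the foot holds the stack firmly; do not go on to a second click, and let go. Leave the spanner, the squeegee and the thread cone beside the fixture where they are.

Things in the scene. Friction and masses are not known exactly. Their poses are not given: they have to be found in the camera images.
- fixture: Fixture fixed to the table: grey base plate, top 10 mm above the table. Origin at table level; x along the channel, from its open mouth (robot side) to the stop, y to the left, z up. In this frame (mm): plate x -170 to 105, y +-75; stop face x = 30, stop 12 high on the plate; blue clamp column behind it x 40 to 94, y +-25, top 56 above the table; vertical handle axis at x = 65, y = 0.
- work_home (a point): Where the centre of the coaster stack must end: 17 mm above the table, 46 mm in front of the stop face; axes as the fixture's. Aluminium guide rails (12 mm high on the plate) run along x at both sides, from 39 mm before this point to the stop, inner faces 98.6 mm apart; a flared mouth, widening to about 112 mm, reaches 68 mm before this point.
- coasters_mid (a point): Centre of the loose coaster stack: white square block 92 x 92 x 14 mm, 0.1 to 0.18 kg, lying flat on the base plate (underside 10 mm, top 24 mm above the table). Its x axis points roughly along the channel. It starts in front of the rails, not yet between them.
- clamp_foot: Black rubber foot, 22 mm across, under a steel bar; origin at the centre of its underside, 26 mm above the table while open (2 mm above the coaster stack), z up. It stands over the far end of the channel, 20 mm in front of the stop. Spring loaded: one click presses it on the stack with about 5 N, two clicks with about 13 N.
- spindle (a point): Point on the handle's vertical axis, 76 mm above the table (mid-height of the lever); x axis along the lever towards its orange ball. Hub 38 mm across, top 92 mm above the table. Turned clockwise (from above) the handle first swings through free play (0.2 to 0.6 rad from its start; drag about 2 N at 80 mm from the axis) and then takes up the clutch.
- lever_mid (a point): Point in the middle of the lever, 75 mm from the axis, 76 mm above the table: steel bar 16 mm wide, 16 mm high (68 to 84 mm above the table), x axis towards the ball. After take-up the push needed here rises to about 12 N, then drops suddenly and the handle jumps about 0.2 rad ahead: the click. Pushed on, it stiffens and clicks again 0.35 rad later: too tight.
- handle_ball (a point): Centre of the orange ball (30 mm across) at the end of the lever, 105 mm from the axis, 76 mm above the table. The angle of the click differs from run to run and cannot be seen: it must be felt. Let go before the click, the clutch springs back; after it, the handle stays where it is left. The free play can be swung back without undoing the click.
- spanner: Loose open spanner, 159 mm long, 6 mm high, lying along the left side of the fixture; bystander.
- squeegee: Loose blue film squeegee, 73 x 100 x 10 mm, lying on the right of the fixture; bystander.
- thread_violet: Loose cone of violet thread, 48 mm across, 56 mm high, standing to the right rear of the fixture; bystander.

How it is judged:
By the outcome, as a careful person would: the job done as asked, in the order asked, and still so for the second after the job is handed in, with the robot touching nothing.
It also fails if it takes over 54 s, if anything falls off the work surface, if the arm or the gripper's body presses on something with over 40 N, if the wrist force passes 120 N, or if a joint passes its speed limit or range.

## Working session

There is one attempt and no reset: what is moved stays moved. The work goes in short steps, Python scripts to look and compute and a tool call to move; the robot and the scene stay as the last step left them, time stands still between calls to the robot, and variables do not carry over. Pictures are saved under pics/ and viewed, at most 10 in all, crops included, and the job is handed in when it is done.

Besides the shell and the picture viewer there is one more tool, called after "Emit:" in YAML: its name, and indented under it one key for each argument. jog_arm: Moves the arm, as the interface text tells. Its arguments: {"type":"object","properties":{"moves":{"type":"array"},"newtons":{"type":"number"}},"required":["moves"]}

```bash
mkdir -p pics
python3 - <<'E'
from bench import ctrl
import cv2,pickle
s=ctrl.get_state();print(s, ctrl.grasp_offset)
d={}
for n in("scene","side"):
    i=ctrl.get_image(n);d[n]=i
    cv2.imwrite(f"pics/{n}0.png",i["pixels"][:,:,::-1])
    print(n,{k:v for k,v in i.items() if k!="pixels"})
pickle.dump(d,open("im0.pkl","wb"))
E
```

```text
{'time': 0.0, 'joint_positions': array([-1.24988307,  0.32182116, -0.07009253,  1.45169972,  0.02259641,
        1.370782  , -0.05686341]), 'qd': array([-6.60630097e-04,  1.48043509e-04, -9.68571282e-04,  6.38963510e-04,
        8.41762104e-05, -1.68074980e-04,  2.33835935e-04]), 'joint_torque': array([ 7.05242583e-04, -4.91294432e+01, -4.03346876e-01, -3.12519479e+01,
       -6.38628239e-02,  4.38720058e-02,  1.66864388e-04]), 'position': array([0.19618693, 0.61909735, 0.22145035]), 'tool_rot': array([-4.79906557e-01, -3.10451580e+00,  3.00394347e-03]), 'ft_force': array([-0.59460569, -0.20809648, -0.74662071]), 'torque': array([-0.0138516 , -0.04342389, -0.01792984]), 'grip_force': 0.0, 'grip_width': 1.0012959365878058} 0.0187
scene {'fx': 606.8954608684583, 'fy': 606.8954608684583, 'cx': 318.7800002579634, 'cy': 246.95829920671594, 'xyz': array([ 0.14590074, -0.49371749,  0.75566692]), 'rotation': array([ 0.6487162 , -0.31213658, -0.89522624])}
side {'fx': 509.42666849358545, 'fy': 509.42666849358545, 'cx': 318.7248198934129, 'cy': 237.4462061618728, 'xyz': array([0.5611294 , 0.64632508, 0.38795759]), 'rotation': array([ 0.08382673, -1.75392669, -2.56985169])}
```

View pics/scene0.png

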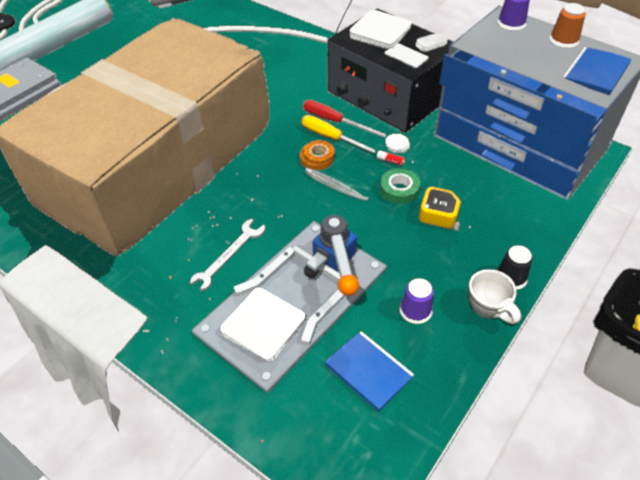

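View pics/side0.png

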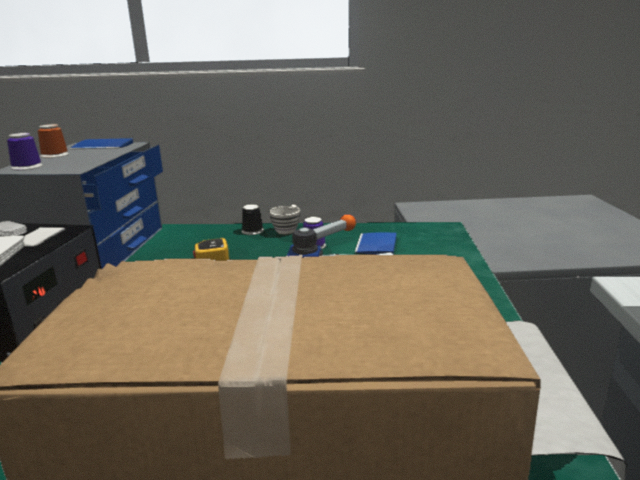

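The scene view shows the plate with corners near (193,330), (268,387), (385,265) and (317,222). The white stack is at (263,323), the hub at (333,225) and the ball at (348,285). In the side view the box hides most of the fixture; only the hub (305,240) and the ball (348,222) show.

```bash
cat > h.py <<'E'
import numpy as np,cv2,pickle
from scipy.spatial.transform import Rotation as R
def ray(i,u,v):
    return R.from_rotvec(i["rotation"]).apply([(u-i["cx"])/i["fx"],-(v-i["cy"])/i["fy"],-1.])
def onz(i,u,v,z,T=None):
    d=ray(i,u,v);o=i["xyz"];return o+d*(z-o[2])/d[2]
E
python3 - <<'E'
from h import *
d=pickle.load(open("im0.pkl","rb"));i=d["scene"]
p=i["pixels"];hsv=cv2.cvtColor(p,cv2.COLOR_RGB2HSV)
f=lambda m:max(cv2.findContours(m,cv2.RETR_EXTERNAL,cv2.CHAIN_APPROX_NONE)[0],key=cv2.contourArea)
# plate corners
m=((hsv[...,1]<60)).astype(np.uint8);m[:215]=0;m[390:]=0;m[:,:190]=0;m[:,390:]=0
c=f(m);r=cv2.approxPolyDP(cv2.convexHull(c),8,True)[:,0];print(r.tolist())
for n,(u,v) in dict(fl=(193,330),fr=(268,387),rr=(386,266),rl=(317,222)).items(): print(n,onz(i,u,v,.01).round(4))
mw=((hsv[...,1]<40)&(hsv[...,2]>225)).astype(np.uint8);mw[:280]=0;mw[370:]=0;mw[:,:200]=0;mw[:,310:]=0
c=f(mw);q=np.array([onz(i,u,v,.024)[:2] for u,v in c[:,0]],np.float32)
print(cv2.contourArea(c),cv2.minAreaRect(q))
mo=cv2.inRange(hsv,(5,180,150),(20,255,255));mo[:270]=0;mo[310:]=0;mo[:,:330]=0;mo[:,370:]=0
M=cv2.moments(mo,True);u,v=M["m10"]/M["m00"],M["m01"]/M["m00"];print("ball",u,v,M["m00"],onz(i,u,v,.076))
print("hubtop",onz(i,334,223,.092))
for n,z in dict(a=0).items():
  for w,(a,b,lo,hi) in dict(violet=((400,275,440,325),0,(120,80,40),(150,255,255)),sq=((325,330,415,410),0,(100,100,60),(125,255,255))).items():
    x0,y0,x1,y1=a;k=cv2.inRange(hsv[y0:y1,x0:x1],lo,hi);c=f(k)[:,0]+[x0,y0]
    q=np.array([onz(i,u,v,.01 if w=="sq" else .0)[:2] for u,v in c],np.float32);print(w,cv2.minAreaRect(q),q[np.argmax(c[:,1])])
print("spanner",[onz(i,u,v,.003)[:2].round(3) for u,v in((192,284),(262,224),(205,290),(265,232))])
cv2.imwrite("pics/crop.png",cv2.resize(p[205:395,185:395][:,:,::-1],None,fx=3,fy=3,interpolation=cv2.INTER_CUBIC))
E
```

```text
[[338, 216], [385, 269], [263, 389], [192, 330], [312, 222]]
fl [ 0.4071 -0.0618  0.01  ]
fr [ 0.4023 -0.2063  0.01  ]
rr [ 0.6695 -0.2225  0.01  ]
rl [ 0.6801 -0.0804  0.01  ]
3375.5 ((0.471808522939682, -0.14111129939556122), (0.09213743358850479, 0.09441275149583817), 2.160536050796509)
ball 348.13486842105266 284.6743421052632 304.0 [ 0.56458798 -0.22200882  0.076     ]
hubtop [ 0.63453318 -0.14728305  0.092     ]
violet ((0.6442290544509888, -0.29374900460243225), (0.05855894833803177, 0.045508891344070435), 27.666122436523438) [ 0.617388   -0.30560994]
sq ((0.5027409791946411, -0.298833429813385), (0.10133647173643112, 0.06985946744680405), 81.44986724853516) [ 0.46189287 -0.34019342]
spanner [array([0.469, 0.002]), array([ 0.627, -0.005]), array([ 0.472, -0.022]), array([ 0.617, -0.021])]
```

View pics/crop.png

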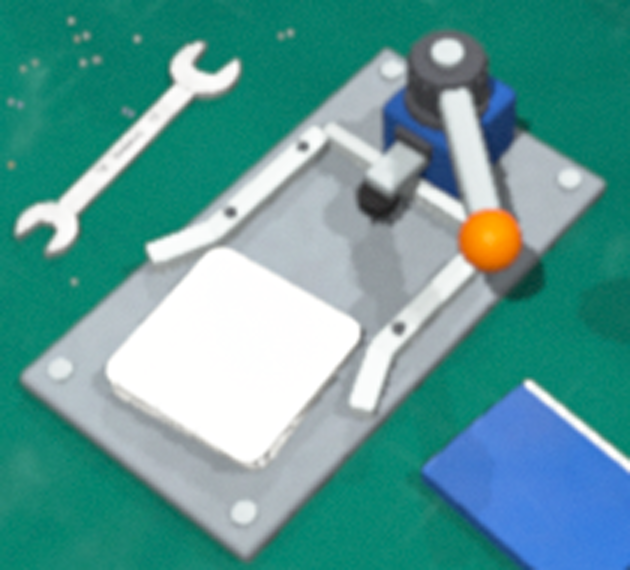

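The enlarged crop shows a full lever running from the hub (447,60) to the ball (490,240). The stack corners are at about (218,250), (358,330), (255,463) and (108,375), in front of the flared rails. The plate, hub and ball positions agree with the given sizes: the ball is 103 mm from the axis.

```bash
cat >> h.py <<'E'
F=np.array([.572,-.1447]); YAW=np.radians(-3.5)
def fx(x,y,z):  # fixture frame -> world
    c,s=np.cos(YAW),np.sin(YAW); return np.array([F[0]+c*x-s*y,F[1]+s*x+c*y,z])
def down(psi):  # tool down, tool y at world angle psi (deg)
    p=np.radians(psi);y=np.array([np.cos(p),np.sin(p),0]);z=np.array([0,0,-1.])
    return R.from_matrix(np.c_[np.cross(y,z),y,z])
def plan(s,targets):
    R0=R.from_rotvec(s["tool_rot"])
    for p,psi in targets:
        d=R0.inv().apply(np.array(p)-s["position"])/.3
        w=(R0.inv()*down(psi)).as_rotvec()/np.radians(60)
        print(np.round(p,3),psi,d.round(3),w.round(3))
E
python3 - <<'E'
from h import *
from bench import ctrl
d=pickle.load(open("im0.pkl","rb"))
i=d["scene"]
b=onz(i,115,248,0);o=i["xyz"];r=ray(i,97,188);t=((b-o)[:2]@r[:2])/(r[:2]@r[:2]);print("box",b,o+t*r)
print("box top right corner",onz(i,270,70,.2), onz(i,97,188,.2),onz(i,2,130,.2))
s=ctrl.get_state()
plan(s,[((.30,.50,.36),80),((.43,.33,.36),86.5)])
E
```

```text
box [0.44794765 0.1565427  0.        ] [0.45647825 0.15244246 0.13215026]
box top right corner [0.7589815  0.06786943 0.2       ] [0.42268187 0.08212873 0.2       ] [0.42015905 0.28585615 0.2       ]
[0.3  0.5  0.36] 80 [-0.45  -0.275 -0.461] [-0.002 -0.    -0.126]
[0.43 0.33 0.36] 86.5 [-1.034 -0.684 -0.46 ] [-0.002 -0.    -0.235]
```

Emit:
jog_arm:
  moves: [-0.15,-0.09,-0.16,0,0,-0.05,0.1,-0.3,-0.18,-0.3,0,0,-0.08,0.1,-0.45,-0.28,-0.3,0,0,-0.12,0.1,-0.59,-0.38,-0.3,0,0,-0.15,0.1,-0.72,-0.48,-0.3,0,0,-0.19,0.1,-0.85,-0.6,-0.3,0,0,-0.23,0.1,-0.95,-0.74,-0.3,0,0,-0.235,0.1,-1,-0.9,-0.3,0,0,-0.235,0.1]

```text
time: 1.1
position: [0.4017, 0.2693, 0.3119]
tool_rot: [-0.098, -3.14, 0.001]
ft_force: [0.2, 0.7, 0.2]
grip_width: 0.551
grip_force: 0.0
```

Run:
```python
from h import *
from bench import ctrl
s=ctrl.get_state();print(s["time"],s["position"],s["joint_positions"],s["grip_width"])
plan(s,[((.43,-.0,.31),86.5),((.41,-.14,.31),86.5),((.405,-.14,.2),86.5)])
```

```text
1.1 [0.40168447 0.26930184 0.31188571] [-0.82656497 -0.06864548  0.1710998   1.7076879   0.01218849  1.50243392
  0.85143655] 0.5511518124780258
[ 0.43 -0.    0.31] 86.5 [-0.15  -0.89   0.007] [-0.001 -0.    -0.001]
[ 0.41 -0.14  0.31] 86.5 [-0.113 -1.36   0.008] [-0.001 -0.    -0.001]
[ 0.405 -0.14   0.2  ] 86.5 [-0.097 -1.361  0.374] [-0.001 -0.    -0.001]
```

Emit:
jog_arm:
  moves: [-0.04,-0.18,0,0,0,0,0.1,-0.08,-0.36,0,0,0,0,0.1,-0.1,-0.54,0,0,0,0,0.1,-0.12,-0.72,0,0,0,0,0.1,-0.14,-0.9,0,0,0,0,0.1,-0.14,-1,0.1,0,0,0,0.1,-0.14,-1,0.2,0,0,0,0.1,-0.14,-1,0.2,0,0,0,0.1]

```text
time: 2.1
position: [0.4228, -0.0306, 0.2506]
tool_rot: [-0.096, -3.136, 0.001]
ft_force: [0.4, 0.2, -0.6]
grip_width: 0.551
grip_force: 0.0
```

Run:
```python
from h import *
from bench import ctrl
s=ctrl.get_state();print(s["time"],s["position"],s["joint_positions"],s["grip_width"])
plan(s,[((.41,-.14,.2),86.5),((.408,-.138,.1),86.5),((.408,-.138,.018),86.5)])
```

```text
2.1 [ 0.42277112 -0.0305976   0.2506412 ] [-0.58154421 -0.22845416  0.50915602  1.93785594  0.11198     1.40947056
  1.40729064] 0.5512581933298223
[ 0.41 -0.14  0.2 ] 86.5 [ 0.019 -0.367  0.169] [-0.001 -0.004 -0.   ]
[ 0.408 -0.138  0.1  ] 86.5 [ 0.025 -0.36   0.502] [-0.001 -0.004 -0.   ]
[ 0.408 -0.138  0.018] 86.5 [ 0.024 -0.36   0.776] [-0.001 -0.004 -0.   ]
```

Emit:
jog_arm:
  moves: [0,-0.16,0.06,0,0,0,0.1,0.02,-0.32,0.12,0,0,0,0.1,0.03,-0.36,0.22,0,0,0,0.1,0.03,-0.36,0.32,0,0,0,0.1,0.03,-0.36,0.42,0,0,0,0.1,0.03,-0.36,0.5,0,0,0,0.1,0.03,-0.36,0.5,0,0,0,0.1,0.03,-0.36,0.5,0,0,0,0.1]

```text
time: 3.1
position: [0.4103, -0.1375, 0.104]
tool_rot: [0.094, 3.138, -0.0]
ft_force: [-0.0, -0.8, 0.1]
grip_width: 0.549
grip_force: 0.0
```

Run:
```python
from h import *
from bench import ctrl
s=ctrl.get_state();print(s["time"],s["position"],s["joint_positions"],s["tool_rot"])
i=ctrl.get_image("wrist");cv2.imwrite("pics/w1.png",i["pixels"][:,:,::-1]);pickle.dump((s,i),open("w1.pkl","wb"))
print(i["tool_from_camera"])
plan(s,[((.408,-.138,.018),86.5)])
```

```text
3.1 [ 0.41026296 -0.13754646  0.10400758] [-0.50045294 -0.09372641  0.74151392  2.13196863  0.07162143  1.07790557
  1.71594726] [ 9.40348953e-02  3.13819660e+00 -3.90980269e-04]
[[-3.64785799e-06  9.65395974e-01  2.60788446e-01  7.04198089e-02]
 [ 9.99999764e-01  1.82806013e-04 -6.62730019e-04 -7.75685888e-04]
 [-6.87470589e-04  2.60788382e-01 -9.65395746e-01 -1.62729470e-01]
 [ 0.00000000e+00  0.00000000e+00  0.00000000e+00  1.00000000e+00]]
[ 0.408 -0.138  0.018] 86.5 [ 0.008 -0.002  0.287] [-0.     0.002  0.001]
```

View pics/w1.png

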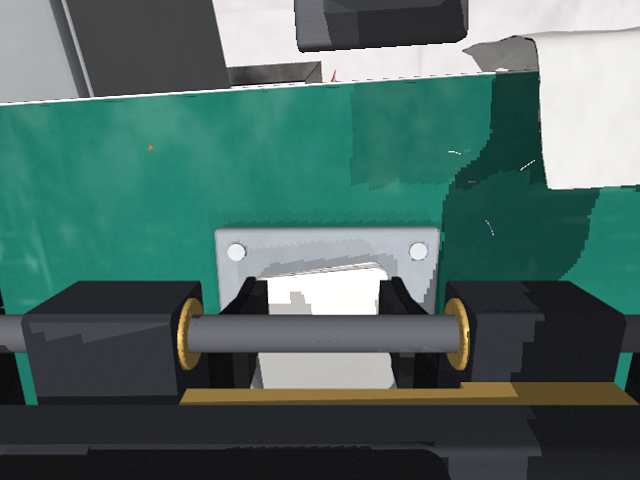

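The wrist view looks back towards the robot. The rear edge of the stack runs from (258,277) to (385,264), and the plate's front corners are at (217,229) and (438,228).

```bash
cat >> h.py <<'E'
def wcam(s,i):
    T=i["tool_from_camera"];Rt=R.from_rotvec(s["tool_rot"])
    j=dict(i);j["xyz"]=s["position"]+Rt.apply(T[:3,3]);j["rotation"]=(Rt*R.from_matrix(T[:3,:3])).as_rotvec();return j
E
python3 - <<'E'
from h import *
s,i=pickle.load(open("w1.pkl","rb"));j=wcam(s,i)
for n,u,v,z in(("plR",217,229,.01),("plL",438,228,.01),("stR",262,276,.024),("stL",380,264,.024)): 
    p=onz(j,u,v,z);q=R.from_euler("z",-YAW).apply(p-[*F,0]);print(n,p.round(4),"fixture",q.round(4))
E
```

```text
plR [ 0.3979 -0.2072  0.01  ] fixture [-0.17  -0.073  0.01 ]
plL [ 0.4059 -0.0625  0.01  ] fixture [-0.1708  0.0719  0.01  ]
stR [ 0.4272 -0.1784  0.024 ] fixture [-0.1425 -0.0425  0.024 ]
stL [ 0.4237 -0.1028  0.024 ] fixture [-0.1506  0.0328  0.024 ]
```

Emit:
jog_arm:
  moves: [0.025,0,0.05,0,0,0,0.1,0.025,0,0.12,0,0,0,0.1,0.025,0,0.19,0,0,0,0.1,0.025,0,0.25,0,0,0,0.1,0.025,0,0.286,0,0,0,0.1,0.025,0,0.286,0,0,0,0.1,0.025,0,0.286,0,0,0,0.1,0.025,0,0.286,0,0,0,0.1]

```text
time: 4.15
position: [0.4021, -0.1371, 0.0174]
tool_rot: [0.095, 3.139, 0.001]
ft_force: [-0.7, -0.5, 0.0]
grip_width: 0.55
grip_force: 0.0
```

```bash
cat >> h.py <<'E'
def tofx(p): return R.from_euler("z",-YAW).apply(np.array(p)-[*F,0])
E
python3 - <<'E'
from h import *
from bench import ctrl
s=ctrl.get_state();print(s["position"],tofx(s["position"]),s["joint_positions"],s["tool_rot"])
plan(s,[(fx(-.110,0,.018),86.5),(fx(-.075,0,.018),86.5),(fx(-.0715,0,.018),86.5)])
E
```

```text
[ 0.40214759 -0.13711384  0.01737066] [-0.16999873 -0.00279723  0.01737066] [-0.48730278  0.06365939  0.7799958   2.22691522 -0.0595716   0.86892287
  1.84029474] [9.51451853e-02 3.13866718e+00 5.54977157e-04]
[ 0.462 -0.138  0.018] 86.5 [-0.2    0.009 -0.002] [0.    0.001 0.   ]
[ 0.497 -0.14   0.018] 86.5 [-0.317  0.009 -0.002] [0.    0.001 0.   ]
[ 0.501 -0.14   0.018] 86.5 [-0.328  0.009 -0.002] [0.    0.001 0.   ]
```

Emit:
jog_arm:
  moves: [-0.03,0.01,0,0,0,0,0.1,-0.06,0.01,0,0,0,0,0.1,-0.09,0.01,0,0,0,0,0.1,-0.12,0.01,0,0,0,0,0.1,-0.15,0.01,0,0,0,0,0.1,-0.18,0.01,0,0,0,0,0.1,-0.21,0.01,0,0,0,0,0.1,-0.23,0.01,0,0,0,0,0.1]

```text
time: 5.15
position: [0.4712, -0.1385, 0.0168]
tool_rot: [0.095, 3.14, -0.0]
ft_force: [-1.6, 0.9, 0.7]
grip_width: 0.55
grip_force: 0.8
```

Run:
```python
from h import *
from bench import ctrl
s=ctrl.get_state();print(s["position"],tofx(s["position"]),s["ft_force"])
i=ctrl.get_image("scene");cv2.imwrite("pics/s2.png",cv2.resize(i["pixels"][160:395,150:450][:,:,::-1],None,fx=2.5,fy=2.5))
plan(s,[(fx(-.08,0,.018),86.5),(fx(-.0715,0,.018),86.5)])
```

```text
[ 0.47119796 -0.13845016  0.01678635] [-1.00995564e-01  8.43673168e-05  1.67863510e-02] [-1.55109212  0.88087592  0.67112212]
[ 0.492 -0.14   0.018] 86.5 [-0.07  -0.    -0.004] [-0.  0.  0.]
[ 0.501 -0.14   0.018] 86.5 [-0.098 -0.    -0.004] [-0.  0.  0.]
```

View pics/s2.png

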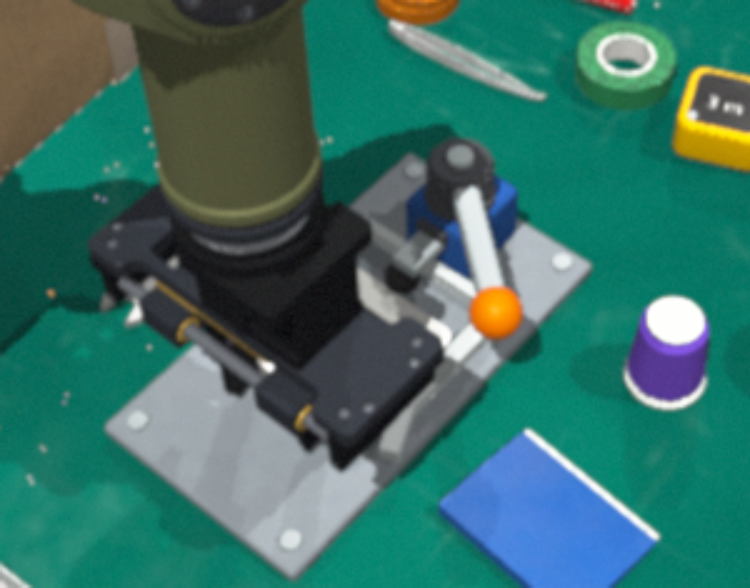

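The stack is entering the rails. The gripper body's corner at (440,350) is clear of the ball at (495,310).

Emit:
jog_arm:
  moves: [-0.01,0,0,0,0,0,0.1,-0.02,0,0,0,0,0,0.1,-0.03,0,0,0,0,0,0.1,-0.04,0,0,0,0,0,0.1,-0.05,0,0,0,0,0,0.1,-0.06,0,0,0,0,0,0.1,-0.07,0,0,0,0,0,0.1,-0.08,0,0,0,0,0,0.1]

```text
time: 6.2
position: [0.4947, -0.1397, 0.0167]
tool_rot: [-0.095, -3.14, -0.0]
ft_force: [-1.7, 1.8, 0.1]
grip_width: 0.552
grip_force: 0.6
```

Emit:
jog_arm:
  moves: [-0.002,0,0,0,0,0,0.1,-0.004,0,0,0,0,0,0.1,-0.006,0,0,0,0,0,0.1,-0.008,0,0,0,0,0,0.1,-0.01,0,0,0,0,0,0.1,-0.012,0,0,0,0,0,0.1,-0.014,0,0,0,0,0,0.1,-0.016,0,0,0,0,0,0.1]

```text
time: 7.2
position: [0.4973, -0.14, 0.0164]
tool_rot: [-0.095, -3.136, -0.001]
ft_force: [-7.4, 0.5, 5.8]
grip_width: 0.55
grip_force: 3.8
```

Emit:
jog_arm:
  moves: [-0.002,0,0,0,0,0,0.1,-0.004,0,0,0,0,0,0.1,-0.006,0,0,0,0,0,0.1,-0.008,0,0,0,0,0,0.1,-0.01,0,0,0,0,0,0.1,-0.01,0,0,0,0,0,0.1,-0.01,0,0,0,0,0,0.1,-0.01,0,0,0,0,0,0.1]

```text
time: 8.2
position: [0.4974, -0.1401, 0.0158]
tool_rot: [-0.096, -3.13, -0.003]
ft_force: [-12.3, 0.3, 9.9]
grip_width: 0.552
grip_force: 6.6
```

Run:
```python
from h import *
from bench import ctrl
s=ctrl.get_state();print(s["position"],tofx(s["position"]),s["ft_force"],s["torque"])
i=ctrl.get_image("wrist");cv2.imwrite("pics/w3.png",i["pixels"][:,:,::-1]);pickle.dump((s,i),open("w3.pkl","wb"))
```

```text
[ 0.49736821 -0.14008645  0.01584872] [-7.47742327e-02  4.87845159e-05  1.58487159e-02] [-12.26908592   0.25279654   9.88451239] [0.44544656 2.8980664  0.11603453]
```

View pics/w3.png

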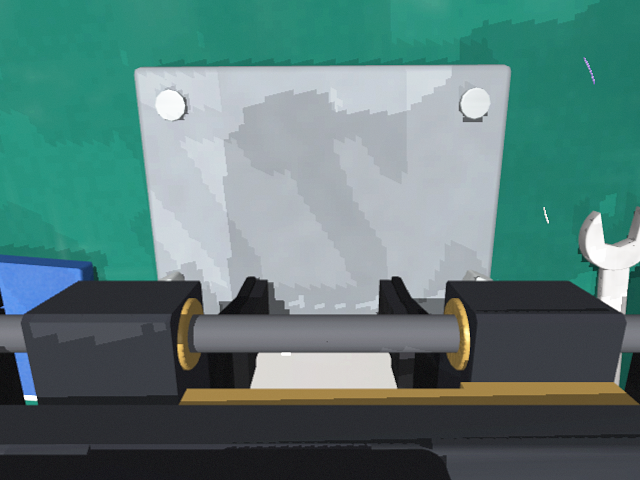

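The wrist view shows the stack's rear edge just below the rod, near (290,353). It appears parallel to the plate's front edge.

Run:
```python
from h import *
s,i=pickle.load(open("w3.pkl","rb"));j=wcam(s,i)
for u,v,z in((137,68,.01),(509,67,.01),(286,353,.024),(380,354,.024),(310,305,.01)): print(tofx(onz(j,u,v,z)).round(4))
p=i["pixels"]
for u in(275,290,320,350,375): print(u,p[352:360,u].mean(1).astype(int))
plan(s,[(fx(-.095,0,.018),86.5),(fx(-.095,0,.12),86.5)])
```

```text
[-0.1691 -0.0733  0.01  ]
[-0.1694  0.0722  0.01  ]
[-0.053  -0.0166  0.024 ]
[-0.0524  0.0238  0.024 ]
[-0.0691 -0.0066  0.01  ]
275 [123 208 218 216 215 216 216 215]
290 [179 255 255 240 214 216 216 216]
320 [123 208 219 217 216 218 217 216]
350 [121 208 219 218 217 216 217 215]
375 [123 205 214 214 214 214 215 215]
[ 0.477 -0.139  0.018] 86.5 [ 0.067 -0.    -0.007] [ 0.002 -0.009 -0.   ]
[ 0.477 -0.139  0.12 ] 86.5 [ 0.071  0.    -0.346] [ 0.002 -0.009 -0.   ]
```

Emit:
jog_arm:
  moves: [0.04,0,0,0,0,0,0.1,0.08,0,0,0,0,0,0.1,0.08,0,-0.1,0,0,0,-0.5,0.08,0,-0.2,0,0,0,-1,0.06,0,-0.29,0,0,0,-1,0.04,0,-0.29,0,0,0,-1,0.04,0,-0.29,0,0,0,-1,0.04,0,-0.29,0,0,0,-1]

```text
time: 9.25
position: [0.4893, -0.1394, 0.1026]
tool_rot: [-0.096, -3.138, 0.0]
ft_force: [-0.7, -0.1, 1.1]
grip_width: 0.024
grip_force: 0.0
```

Run:
```python
from h import *
from bench import ctrl
s=ctrl.get_state();print(s["position"],tofx(s["position"]),s["ft_force"],s["grip_width"])
i=ctrl.get_image("wrist");cv2.imwrite("pics/w4.png",i["pixels"][:,:,::-1]);pickle.dump((s,i),open("w4.pkl","wb"))
```

```text
[ 0.48929725 -0.13940174  0.10256916] [-0.08287195  0.0002395   0.10256916] [-0.65754523 -0.1113008   1.05631917] 0.024045358800970883
```

View pics/w4.png

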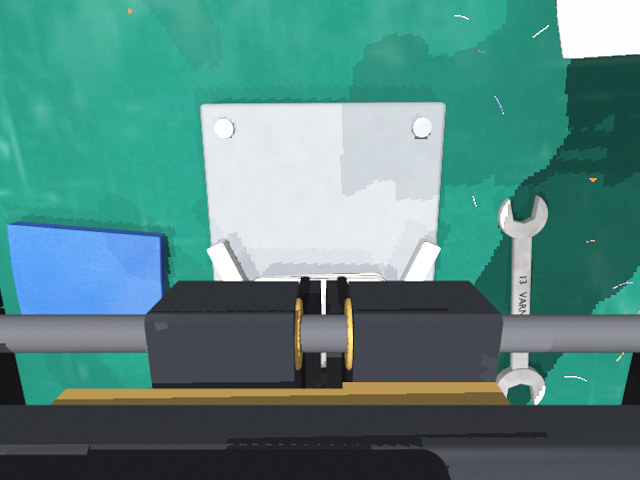

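The stack's rear edge is now visible from about (262,278) to (383,276), square between the flares. The fingers are shut.

Run:
```python
from h import *
from bench import ctrl
s,i=pickle.load(open("w4.pkl","rb"));j=wcam(s,i);p=i["pixels"]
for u in(268,280,300,350,365,378): print(u,p[268:284,u].mean(1).astype(int))
for u,v,z in((201,104,.01),(445,103,.01),(265,279,.024),(300,277.5,.024),(350,276.5,.024),(380,276,.024)): print(u,tofx(onz(j,u,v,z)).round(4))
s=ctrl.get_state()
# push point: lever angle (fixture deg) a, radius r, offset off on ccw side
```

```text
268 [199 201 201 200 201 201 202 197 205 210 254 255 255 130  42  51]
280 [199 199 198 200 199 198 193 205 223 211 250 255 255 128  43  49]
300 [199 202 201 199 201 201 208 217 191 203 125 254 173 107  54  23]
350 [201 200 200 201 198 144 255 244 244 223 213 255 255 128  42  47]
365 [201 201 200 198 201 252 255 190 238 225 209 255 252 132  44  49]
378 [209 202 201 200 190 179 254 232 226 214 237 232 236 126  42  51]
201 [-0.1692 -0.074   0.01  ]
445 [-0.1698  0.073   0.01  ]
265 [-0.0623 -0.0375  0.024 ]
300 [-0.0634 -0.0151  0.024 ]
350 [-0.064   0.0167  0.024 ]
380 [-0.0644  0.0358  0.024 ]
```

Run:
```python
from h import *
s,i=pickle.load(open("w4.pkl","rb"))
cv2.imwrite("pics/c5.png",cv2.resize(i["pixels"][230:300,200:450][:,:,::-1],None,fx=3.2,fy=8,interpolation=cv2.INTER_NEAREST))
```

```text
(no output)
```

View pics/c5.png

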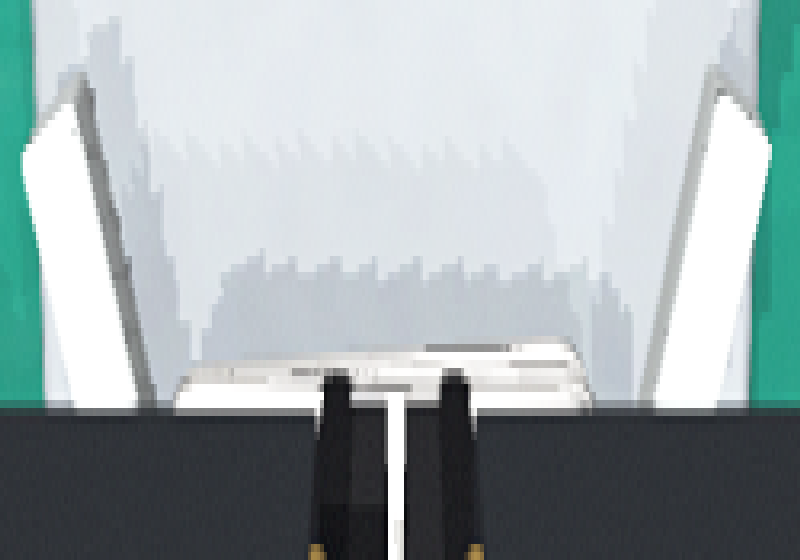

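Emit:
jog_arm:
  moves: [0.04,0.08,0.05,0,0,0,-1,0.04,0.08,0.13,0,0,0,-1,0.04,0.08,0.21,0,0,0,-1,0.04,0.08,0.28,0,0,0,-1,0.03,0.08,0.28,0,0,0,-1,0.01,0.08,0.28,0,0,0,-1,-0.01,0.08,0.28,0,0,0,-1,-0.02,0.08,0.28,0,0,0,-1]

```text
time: 10.3
position: [0.4987, -0.116, 0.0204]
tool_rot: [0.095, 3.139, 0.0]
ft_force: [-3.4, 0.5, 2.0]
grip_width: 0.004
grip_force: 1.8
```

Emit:
jog_arm:
  moves: [-0.003,0,0,0,0,0,-1,-0.006,0,0,0,0,0,-1,-0.009,0,0,0,0,0,-1,-0.012,0,0,0,0,0,-1,-0.014,0,0,0,0,0,-1,-0.016,0,0,0,0,0,-1,-0.018,0,0,0,0,0,-1,-0.02,0,0,0,0,0,-1]

```text
time: 11.3
position: [0.4989, -0.116, 0.0188]
tool_rot: [-0.096, -3.13, -0.003]
ft_force: [-12.2, 1.6, 9.1]
grip_width: 0.005
grip_force: 6.4
```

Emit:
jog_arm:
  moves: [0.04,0,0,0,0,0,-1,0.08,-0.04,0,0,0,0,-1,0.08,-0.08,-0.1,0,0,0,-1,0.08,-0.08,-0.2,0,0,0,-1,0.06,-0.08,-0.29,0,0,0,-1,0.04,-0.08,-0.29,0,0,0,-1,0.04,-0.08,-0.29,0,0,0,-1,0.04,-0.08,-0.29,0,0,0,-1]

```text
time: 12.3
position: [0.4892, -0.1396, 0.1055]
tool_rot: [-0.096, -3.138, 0.0]
ft_force: [-0.5, -0.2, -0.0]
grip_width: 0.004
grip_force: 0.0
```

Run:
```python
from h import *
from bench import ctrl
s=ctrl.get_state();print(s["position"],tofx(s["position"]),s["ft_force"],s["grip_width"])
i=ctrl.get_image("wrist");pickle.dump((s,i),open("w6.pkl","wb"))
cv2.imwrite("pics/c6.png",cv2.resize(i["pixels"][230:300,200:450][:,:,::-1],None,fx=3.2,fy=8,interpolation=cv2.INTER_NEAREST))
```

```text
[ 0.48921664 -0.13960058  0.10554795] [-8.29402635e-02  3.61016484e-05  1.05547951e-01] [-0.46475518 -0.23358496 -0.02896962] 0.004375221925031189
```

View pics/c6.png

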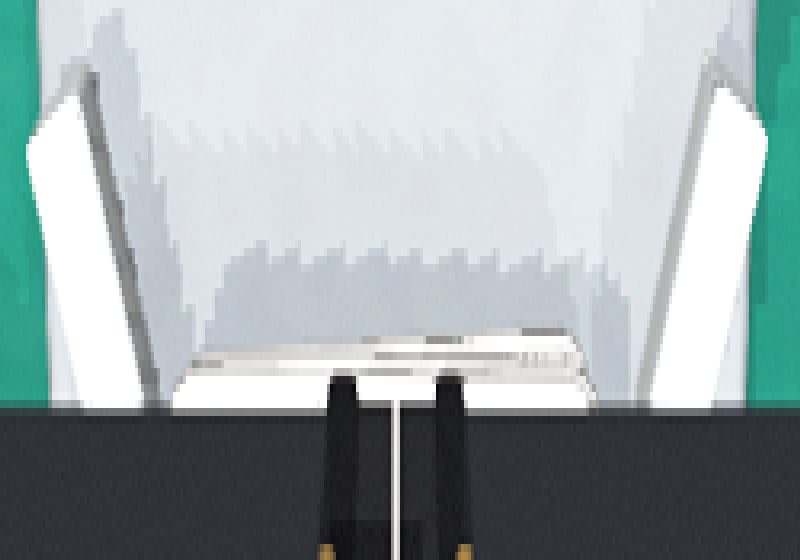

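The stack's layers are fanned for looks only: the lowest edge slopes, while the top edge is level at about row 372. Contact with both fingers and with the left side alone came at the same x (-74.8 and -74.7 mm), so the block sits flush on the stop. Next is the handle.

```bash
cat >> h.py <<'E'
def lev(th,off,z=.066,r=.072):
    t=np.radians(th);return fx(.065+r*np.cos(t)-off*np.sin(t),r*np.sin(t)+off*np.cos(t),z),th+180-3.5
E
python3 - <<'E'
from h import *
from bench import ctrl
s=ctrl.get_state()
# ball check from the latest scene view
i=ctrl.get_image("scene");hsv=cv2.cvtColor(i["pixels"],cv2.COLOR_RGB2HSV)
mo=cv2.inRange(hsv,(5,180,150),(20,255,255));mo[:270]=0;mo[310:]=0;mo[:,:330]=0;mo[:,370:]=0
M=cv2.moments(mo,True);b=tofx(onz(i,M["m10"]/M["m00"],M["m01"]/M["m00"],.076));print(M["m00"],b,np.degrees(np.arctan2(b[1],b[0]-.065)))
p,y=lev(-131.5,.034)
q=s["position"]*.5+p*.5;q[2]=.14
plan(s,[((*q[:2],.14),66),((*p[:2],.14),45),(p,45)])
E
```

```text
277.0 [-0.00189994 -0.07880815  0.076     ] -130.32780419705375
[ 0.55  -0.182  0.14 ] 66 [-0.209 -0.128 -0.115] [-0.001 -0.002  0.342]
[ 0.61  -0.224  0.14 ] 45 [-0.418 -0.255 -0.115] [-0.001 -0.002  0.692]
[ 0.61  -0.224  0.066] 45 [-0.419 -0.255  0.131] [-0.001 -0.002  0.692]
```

Emit:
jog_arm:
  moves: [-0.07,-0.04,-0.12,0,0,0.14,-1,-0.2,-0.12,-0.12,0,0,0.28,-1,-0.3,-0.18,-0.12,0,0,0.42,-1,-0.42,-0.255,-0.12,0,0,0.56,-1,-0.42,-0.255,-0.1,0,0,0.69,-1,-0.42,-0.255,0,0,0,0.69,-1,-0.42,-0.255,0.13,0,0,0.69,-1,-0.42,-0.255,0.13,0,0,0.69,-1]
  newtons: 40

```text
time: 13.4
position: [0.6087, -0.2223, 0.0641]
tool_rot: [-1.197, -2.897, 0.002]
ft_force: [-0.2, -0.3, 0.5]
grip_width: 0.003
grip_force: 0.0
```

Run:
```python
from h import *
from bench import ctrl
s=ctrl.get_state();print(s["time"],s["position"],tofx(s["position"]),s["ft_force"],s["joint_positions"])
plan(s,[lev(t,.020) for t in(-131.5,-136,-141,-146,-151,-156,-160,-165,-170)])
```

```text
13.4 [ 0.60867354 -0.22227255  0.0640774 ] [ 0.04134083 -0.075189    0.0640774 ] [-0.23839739 -0.28902337  0.53725043] [-0.31976246  0.56401611  0.83999746  1.64879736 -0.45128109  1.14245449
  1.42543085]
[ 0.6   -0.214  0.066] 45.0 [ 0.04   0.    -0.006] [-0.004 -0.006  0.002]
[ 0.595 -0.211  0.066] 40.5 [ 0.059 -0.004 -0.006] [-0.004 -0.006  0.077]
[ 0.59  -0.207  0.066] 35.5 [ 0.081 -0.008 -0.006] [-0.004 -0.006  0.16 ]
[ 0.585 -0.202  0.066] 30.5 [ 0.103 -0.009 -0.006] [-0.004 -0.006  0.244]
[ 0.581 -0.198  0.066] 25.5 [ 0.124 -0.008 -0.006] [-0.005 -0.005  0.327]
[ 0.576 -0.193  0.066] 20.5 [ 0.146 -0.006 -0.005] [-0.005 -0.005  0.41 ]
[ 0.574 -0.188  0.066] 16.5 [ 0.163 -0.002 -0.005] [-0.005 -0.005  0.477]
[ 0.57  -0.183  0.066] 11.5 [ 0.184  0.003 -0.005] [-0.005 -0.005  0.56 ]
[ 0.568 -0.177  0.066] 6.5 [ 0.204  0.011 -0.005] [-0.006 -0.005  0.644]
```

Emit:
jog_arm:
  moves: [0.015,0,0,0,0,0,-1,0.03,0,0,0,0,0,-1,0.04,0,0,0,0,0,-1,0.05,-0.002,0,0,0,0.04,-1,0.059,-0.004,0,0,0,0.077,-1,0.07,-0.006,0,0,0,0.12,-1,0.081,-0.008,0,0,0,0.16,-1,0.081,-0.008,0,0,0,0.16,-1]

```text
time: 14.4
position: [0.593, -0.2084, 0.0685]
tool_rot: [1.437, 2.792, 0.0]
ft_force: [1.2, -1.3, 1.4]
grip_width: 0.002
grip_force: 0.8
```

```bash
cat >> h.py <<'E'
def go(ths,off=.020):
    from bench import ctrl
    s=ctrl.get_state();x=R.from_rotvec(s["tool_rot"]).as_matrix()
    q=tofx(s["position"])-[.065,0,0];psi=np.degrees(np.arctan2(x[1,1],x[0,1]))
    t=np.radians(psi-176.5);print("t",s["time"],"lever",psi-176.5,"r",q[:2]@[np.cos(t),np.sin(t)],"off",q[:2]@[-np.sin(t),np.cos(t)],"push",s["ft_force"]@x[:,0],s["ft_force"]@x[:,1],s["ft_force"][2])
    plan(s,[lev(t,off) for t in ths])
E
python3 -c "
from h import *
go((-143,-145,-147,-149,-151))"
```

```text
t 14.4 lever -140.97077606875098 r 0.07039143103019188 off 0.023121498564459657 push -1.7568047464917034 0.2738810998792608 1.366827755044405
[ 0.588 -0.205  0.066] 33.5 [ 0.019 -0.008  0.008] [0.001 0.001 0.034]
[ 0.586 -0.203  0.066] 31.5 [ 0.027 -0.009  0.008] [0.001 0.001 0.067]
[ 0.584 -0.202  0.066] 29.5 [ 0.036 -0.011  0.008] [0.001 0.001 0.1  ]
[ 0.582 -0.2    0.066] 27.5 [ 0.045 -0.012  0.008] [0.001 0.001 0.134]
[ 0.581 -0.198  0.066] 25.5 [ 0.053 -0.013  0.008] [0.001 0.001 0.167]
```

Emit:
jog_arm:
  moves: [0.005,-0.002,0,0,0,0.015,-1,0.01,-0.003,0,0,0,0.03,-1,0.014,-0.004,0,0,0,0.045,-1,0.018,-0.004,0,0,0,0.06,-1,0.022,-0.005,0,0,0,0.08,-1,0.026,-0.005,0,0,0,0.1,-1,0.026,-0.005,0,0,0,0.1,-1,0.026,-0.005,0,0,0,0.1,-1]

```text
time: 15.4
position: [0.5864, -0.2026, 0.0675]
tool_rot: [-1.582, -2.714, 0.0]
ft_force: [-0.4, -2.7, -0.2]
grip_width: 0.009
grip_force: 0.8
```

Emit:
jog_arm:
  moves: [0.004,0,0,0,0,0.015,-1,0.008,-0.001,0,0,0,0.03,-1,0.012,-0.002,0,0,0,0.045,-1,0.016,-0.002,0,0,0,0.06,-1,0.02,-0.003,0,0,0,0.075,-1,0.022,-0.003,0,0,0,0.085,-1,0.022,-0.003,0,0,0,0.085,-1,0.022,-0.003,0,0,0,0.085,-1]

```text
time: 16.4
position: [0.5828, -0.1971, 0.0678]
tool_rot: [-1.701, -2.641, -0.001]
ft_force: [-0.7, -1.5, 0.4]
grip_width: 0.007
grip_force: 0.8
```

```bash
python3 -c "
from h import *
go((-153,-155,-157))"
```

```text
t 16.4 lever -152.06537105157116 r 0.06924131849762827 off 0.02170472295185814 push -1.0567836151404204 -1.2221204577824796 0.38562847682066603
[ 0.579 -0.196  0.066] 23.5 [ 0.01  -0.01   0.006] [ 0.    -0.     0.016]
[ 0.577 -0.194  0.066] 21.5 [ 0.018 -0.012  0.006] [ 0.    -0.     0.049]
[ 0.576 -0.192  0.066] 19.5 [ 0.027 -0.014  0.006] [ 0.    -0.     0.082]
```

Emit:
jog_arm:
  moves: [0.004,-0.002,0,0,0,0.015,-1,0.008,-0.003,0,0,0,0.03,-1,0.012,-0.004,0,0,0,0.045,-1,0.016,-0.006,0,0,0,0.06,-1,0.02,-0.008,0,0,0,0.075,-1,0.022,-0.009,0,0,0,0.085,-1,0.022,-0.009,0,0,0,0.085,-1,0.022,-0.009,0,0,0,0.085,-1]

```text
time: 17.4
position: [0.5776, -0.1923, 0.0678]
tool_rot: [-1.817, -2.563, -0.0]
ft_force: [1.8, -1.2, -0.2]
grip_width: 0.005
grip_force: 0.6
```

Emit:
jog_arm:
  moves: [0.004,0,0,0,0,0.015,-1,0.008,-0.001,0,0,0,0.03,-1,0.012,-0.002,0,0,0,0.045,-1,0.016,-0.002,0,0,0,0.06,-1,0.02,-0.003,0,0,0,0.075,-1,0.022,-0.003,0,0,0,0.085,-1,0.022,-0.003,0,0,0,0.085,-1,0.022,-0.003,0,0,0,0.085,-1]

```text
time: 18.4
position: [0.5742, -0.1868, 0.0677]
tool_rot: [-1.93, -2.479, 0.001]
ft_force: [-1.9, -3.5, 1.0]
grip_width: 0.008
grip_force: 1.4
```

```bash
python3 -c "
from h import *
go((-164,-166))"
```

```text
t 18.4 lever -162.29311267462828 r 0.07013296017234916 off 0.021604158808531896 push -2.8964753972998327 -2.684018052606118 1.00993180544032
[ 0.571 -0.184  0.066] 12.5 [ 0.013 -0.008  0.006] [-0.     0.     0.028]
[ 0.57  -0.181  0.066] 10.5 [ 0.021 -0.01   0.006] [-0.     0.     0.062]
```

Emit:
jog_arm:
  moves: [0.003,-0.001,0,0,0,0.01,-1,0.006,-0.002,0,0,0,0.02,-1,0.009,-0.003,0,0,0,0.03,-1,0.012,-0.003,0,0,0,0.045,-1,0.015,-0.004,0,0,0,0.06,-1,0.018,-0.005,0,0,0,0.067,-1,0.018,-0.005,0,0,0,0.067,-1,0.018,-0.005,0,0,0,0.067,-1]

```text
time: 19.4
position: [0.5722, -0.184, 0.0679]
tool_rot: [2.014, 2.405, -0.003]
ft_force: [1.9, -8.3, -3.0]
grip_width: 0.006
grip_force: 4.1
```

Emit:
jog_arm:
  moves: [0.003,0,0,0,0,0.01,-1,0.006,-0.001,0,0,0,0.02,-1,0.008,-0.001,0,0,0,0.03,-1,0.01,-0.001,0,0,0,0.035,-1,0.01,-0.001,0,0,0,0.035,-1,0.01,-0.001,0,0,0,0.035,-1,0.01,-0.001,0,0,0,0.035,-1,0.01,-0.001,0,0,0,0.035,-1]

```text
time: 20.4
position: [0.5711, -0.1822, 0.068]
tool_rot: [2.058, 2.367, -0.004]
ft_force: [0.9, -10.1, -2.7]
grip_width: 0.009
grip_force: 4.9
```

Emit:
jog_arm:
  moves: [0.003,0,0,0,0,0.01,-1,0.006,-0.001,0,0,0,0.02,-1,0.008,-0.001,0,0,0,0.03,-1,0.01,-0.001,0,0,0,0.035,-1,0.01,-0.001,0,0,0,0.035,-1,0.01,-0.001,0,0,0,0.035,-1,0.01,-0.001,0,0,0,0.035,-1,0.01,-0.001,0,0,0,0.035,-1]

```text
time: 21.4
position: [0.5705, -0.1747, 0.0677]
tool_rot: [-2.1, -2.335, -0.002]
ft_force: [0.2, -0.0, 0.7]
grip_width: 0.0
grip_force: 0.0
```

The force built to 10 N and then fell to zero while the tool jumped ahead, so that was the click. I'm backing off now.

Emit:
jog_arm:
  moves: [-0.05,0,0,0,0,0,-1,-0.1,0,0,0,0,0,-1,-0.12,0,-0.1,0,0,0,-1,-0.12,0,-0.25,0,0,0,-1,-0.2,0,-0.4,0,0,0,-1,-0.35,0,-0.5,0,0,0,-1,-0.5,0,-0.5,0,0,0,-1,-0.55,0,-0.5,0,0,0,-1]

```text
time: 22.4
position: [0.5856, -0.3455, 0.2184]
tool_rot: [2.107, 2.327, -0.003]
ft_force: [-0.1, 2.1, 0.7]
grip_width: 0.002
grip_force: 0.0
```

Run:
```python
from h import *
from bench import ctrl
s=ctrl.get_state();print(s["position"],s["ft_force"])
i=ctrl.get_image("scene");hsv=cv2.cvtColor(i["pixels"],cv2.COLOR_RGB2HSV)
mo=cv2.inRange(hsv,(5,180,150),(20,255,255));mo[:230]=0;mo[340:]=0;mo[:,:240]=0;mo[:,370:]=0
M=cv2.moments(mo,True);b=tofx(onz(i,M["m10"]/M["m00"],M["m01"]/M["m00"],.076)) if M["m00"] else 0;print(M["m00"],b, b is not 0 and np.degrees(np.arctan2(b[1],b[0]-.065)))
cv2.imwrite("pics/end.png",cv2.resize(i["pixels"][195:435,150:470][:,:,::-1],None,fx=2.4,fy=2.4))
```

```text
[ 0.58563606 -0.34547304  0.21839648] [-0.05940508  2.07531942  0.68634464]
279.0 [-4.03131804e-02  5.92375736e-05  7.60000000e-02] 179.96777172065975<stdin>:6: SyntaxWarning: "is not" with 'int' literal. Did you mean "!="?
```

View pics/end.png

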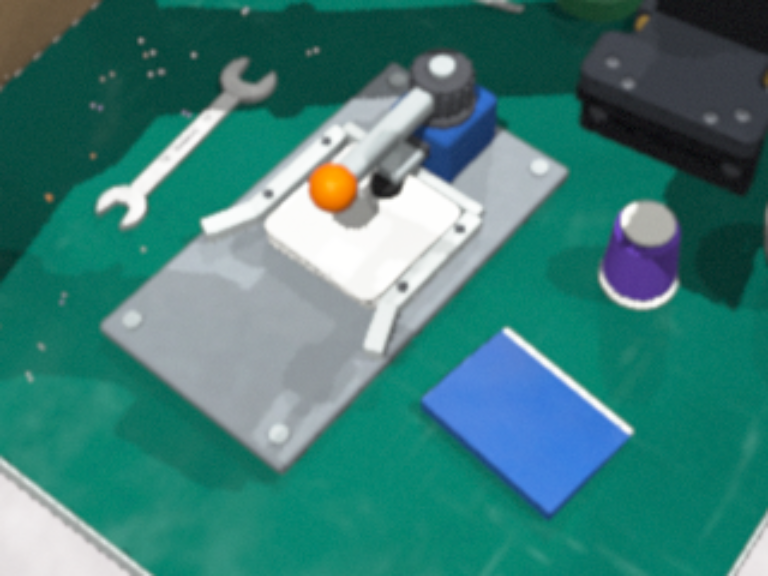

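The stack sits square against the stop with the foot down on it. The handle stayed at 180°, which is 0.2 rad past the click, and the loose things have not moved.

```bash
python3 -c "
from bench import ctrl
print(ctrl.close_job())"
```

```text
the job is handed in; nothing more can be done
None
```

I slid the stack against the stop, turned the handle through one click and let go, left the spanner, squeegee and thread cone where they were, and handed the job in at about 22 s of the 54 s allowed; no verdict was returned.

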